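Feed a row of slide boxes into the labeller

ROBOT

A 6-joint arm with a two-finger parallel gripper is mounted at the origin on a cart in front of the work surface, level with it; the furniture and walls round the work are solid. World frame = base frame: x ahead of the robot, y to its left, z up, the work surface at z = 0. Lengths are in mm, angles in rad, forces in N, time in s.
With the tool pointing down it reaches from about 275 to 1000 mm from the base axis. Payload 8.4 kg.
Tool frame: the origin (TCP) lies midway between the tips of the shut fingers; the grasp point (between the pads) lies 19 mm behind it; z points along the fingers, y is the line along which they close (so a half turn about z gives the same grasp; the last joint's range is limited). The gripper opens to 85 mm and grips with 20 to 120 N. Pads are 22 mm wide; open, the fingers measure 114 mm over their backs; the gripper's body (76 mm by 85 mm) begins 54 mm behind the grasp point. The pads swing forward as they close: fully open they stand 13 mm farther back than shut.
Start: joints at [-1.235, 0.353, 1.633, -0, 1.155, -0.002], TCP at [207.131, -589.682, 231.281] pointing down, gripper open.
Joint ranges: [-2.63, 2.63], [-0.92, 2.1], [0.06, 2.66], [-1.3, 4.44], [0, 2.69], [-3.02, 3.02]. Speed limits (rad/s): [2.22, 2.22, 2.79, 3.14, 3.14, 3.14].

INTERFACE

Orientations are given as [roll, pitch, yaw] about the fixed x, y, z axes, in that order (R = Rz(yaw) Ry(pitch) Rx(roll)).
In Python, from rig import r, imaging gives the robot as it stands. The module is installed in compiled form; this text tells all that it offers.
- The arm moves only by the tool arm_command, never from a script. Its argument "deltas" is a list of rows, each an object of numbers: "hand": the finger opening in mm, from 0 to 85.4; "tx", "ty", "tz": the shift along the tool's x, y, z in mm; "wx", "wy", "wz": the turn, a rotation vector about the tool's x, y, z in rad. A call has 1 to 8 rows; each row shifts and turns the commanded pose from where the row before left it, along the tool's axes as they then stand; what a row does not reach is not made up. A row lasts 1/8 s, in which the tool goes at most 62.5 mm and 10.7 degrees, less where a joint would pass 70% of its speed; a pose out of reach is approached as far as the arm can. A call with a gripper value outside its range is refused whole. The fingers move at their own pace and stop on an object; "squeeze" is the grip in N (left out, the last holds). Time passes only in rows, so rows that do not move let the fingers close. It gives the time, the measured TCP pose, the force, the opening and the grip force at its end, in the units of the state.
- r.sense(): the state, without advancing time (a new reading comes with each control period).
- imaging.grab_frame(name): name is "scene" or "top"; returns a dict with "image" (400x640x3 uint8, red, green, blue), "mtx" (3x3 intrinsics, pixels), "world_to_cam" (4x4, takes a point from world to camera coordinates). Camera axes: x right, y up, looking along -z (the intrinsics and any distortion apply to the point x, -y, -z); pixel columns grow to the right and rows downward; lengths in mm; the calibration is good to about 2 mm. A picture is of the moment at which its call begins. There is no depth.
- r.sign_off(): hands the job in; it is judged then, once.
The state is a dict: "clock": time; "qpos": joint angles; "qvel": joint speeds; "joint_efforts": joint torques, N m; "eef_pos": TCP position; "tcp_rot": TCP orientation; "contact_force": force on the tool from outside, world axes, zero at the start; "wrist_torque": the same for the moment, N m; "opening": opening from 0.0 (shut) to 1.0 (fully open); "grasp_force": force on a finger pad.
Only numpy, scipy, OpenCV 4.12 (cv2) and the standard library are available. Lean on these libraries where they do the work, as an engineer would, in place of code of your own. Each camera call takes 0.05 s, during which the arm holds its last target. There are 200 camera calls.

TASK

Four slide boxes stand loosely side by side in the side-loading lane of the box labeller. Gently square them up against the fence, then slide the lane's pusher along so that it drives the whole row as one straight block under the hood until it comes up firm against the stop hidden inside. Press home with a definite push of about a kilogram, never more than two and a half; leave the pusher standing against the last box, and do not disturb the things round about.

Things in the scene. Friction and masses are not known exactly. Their poses are not given: they have to be found in the camera images.
- lane: Fixed side-loading infeed of a box labeller, 336 mm long. Origin on its centre line at worktop level; +y is the feed direction (to the hood), +x to the fence, z up. Polished steel plate, top 3 mm above the worktop, x -72 to +60, y -150 to +186 mm, slippery (friction about 0.2, like fence, paddle and hood). The near side (-x) is open.
- fence (a point): Point on the inner face of the aluminium fence along the far side (lane x = +44 mm, y = -40 mm, 20 mm up). The fence runs along the whole lane, its top 35 mm above the worktop.
- mouth (a point): Centre of the mouth of the closed white hood (lane x = 0, y = +85 mm, plate level). Hood: y +85 to +186, x -50 to +56 mm, 65 mm high, label reel on it to 141 mm. Passage 88 mm wide (x -44 to +44), 40 mm high, near wall flared at the mouth. Inside, out of sight, an end stop: its setting changes, its face is 43 to 77 mm past the mouth, found only by feel; its buffer gives 1 mm per 5 N.
- pusher: White flat paddle across the lane, on an arm over the fence to a carriage on a rail; slides only along lane y, 180 mm travel. Origin: lane centre line, worktop level, in the paddle's front face (which meets the last box); axes as the lane's. Paddle 66 mm wide, 6 thick, 6 to 40 mm high, arm above it to 45 mm. A brake drags with about 3 N and holds it where left. Push it on the paddle's back.
- paddle_back (a point): Middle of the paddle's back face (faces lane -y), 23 mm above the worktop, 6 mm behind the pusher's origin. Above it the arm, 40 to 45 mm high, overhangs the back face by 3 mm.
- box_1: White cardboard slide box, first (next to the hood) in the row of four; 35 mm thick (its x), 85 mm long (its y, lying across the lane), 32 mm high, about 0.11 kg. Origin at the centre of its underside, z up. Touching neighbours' centres are 35.2 mm apart; squared against the fence its centre is at lane x = +1.4 mm.
- box_2: White cardboard slide box, second in the row of four; 35 mm thick (its x), 85 mm long (its y, lying across the lane), 32 mm high, about 0.11 kg. Origin at the centre of its underside, z up. Touching neighbours' centres are 35.2 mm apart; squared against the fence its centre is at lane x = +1.4 mm.
- box_3: White cardboard slide box, third in the row of four; 35 mm thick (its x), 85 mm long (its y, lying across the lane), 32 mm high, about 0.11 kg. Origin at the centre of its underside, z up. Touching neighbours' centres are 35.2 mm apart; squared against the fence its centre is at lane x = +1.4 mm.
- box_4: White cardboard slide box, last (next to the pusher) in the row of four; 35 mm thick (its x), 85 mm long (its y, lying across the lane), 32 mm high, about 0.11 kg. Origin at the centre of its underside, z up. Touching neighbours' centres are 35.2 mm apart; squared against the fence its centre is at lane x = +1.4 mm.
- pot_1: Bystander: flat round white pot on the right, 90 mm across, 32 mm high; origin under its centre. Farther right stands the tall fixed blood analyser (world x over 0.43 m, y -0.28 to -0.51 m, 0.38 m high): swing the arm clear of it.
- pen_1: Bystander: marker pen lying near the front edge of the worktop, 135 mm long (along its y), 16 mm high; origin under its centre.
- tape_2: Bystander: roll of tape lying behind the lane, 94 mm across, 25 mm high; origin under its centre.
- label_gun: Bystander: cream strip dispenser standing behind the lane, 47 x 62 mm, 107 mm tall; origin under its centre.

How it is judged:
By the outcome, as a careful person would: the job done as asked, in the order asked, and still so for the second after the job is handed in, with the robot touching nothing.
It also fails if it takes over 72 s, if anything falls off the work surface, if the arm or the gripper's body presses on something with over 40 N, if the wrist force passes 120 N, or if a joint passes its speed limit or range.

## Working session

There is one attempt and no reset: what is moved stays moved. The work goes in short steps, Python scripts to look and compute and a tool call to move; the robot and the scene stay as the last step left them, time stands still between calls to the robot, and variables do not carry over. Pictures are saved under pics/ and viewed, at most 10 in all, crops included, and the job is handed in when it is done.

Besides the shell and the picture viewer there is one more tool, called after "Emit:" as name(argument=value, ...) on one line, values as JSON. arm_command: Moves the arm, as the interface text tells. Its arguments: {"type":"object","properties":{"deltas":{"type":"array"},"squeeze":{"type":"number"}},"required":["deltas"]}

```bash
mkdir -p pics; python3 - <<'E'
from rig import r, imaging
import cv2,pickle
for n in("scene","top"):
    f=imaging.grab_frame(n); pickle.dump(f,open(n+'.pkl','wb'))
    cv2.imwrite(f'pics/{n}0.png',f["image"][:,:,::-1]); print(n,f["mtx"].tolist(),f["world_to_cam"].round(4).tolist(),[k for k in f])
s=r.sense();print({k:s[k] for k in('clock','eef_pos','tcp_rot','contact_force','opening')})
E
```

```text
scene [[399.9925319840996, 0.0, 320.2503849568334], [0.0, 399.9925319840996, 204.56291934585747], [0.0, 0.0, 1.0]] [[-0.6958, -0.7182, -0.0062, 434.6034], [0.5272, -0.5165, 0.6747, -292.674], [-0.4878, 0.4662, 0.738, -651.6514], [0.0, 0.0, 0.0, 1.0]] ['image', 'mtx', 'world_to_cam']
top [[514.930224170448, 0.0, 330.1934011522839], [0.0, 514.930224170448, 202.62386788272133], [0.0, 0.0, 1.0]] [[-0.0236, -0.9996, -0.0182, 107.7561], [0.9923, -0.0256, 0.1208, -555.949], [-0.1212, -0.0152, 0.9925, -1228.8727], [0.0, 0.0, 0.0, 1.0]] ['image', 'mtx', 'world_to_cam']
{'clock': 0.1, 'eef_pos': array([ 206.9839575 , -589.29787385,  230.65435549]), 'tcp_rot': array([-3.14037681e+00,  1.46782869e-05,  3.37827515e-01]), 'contact_force': array([-0.46943763, -0.73894125, -0.57023135]), 'opening': 0.998541927740109}
```

View pics/scene0.png

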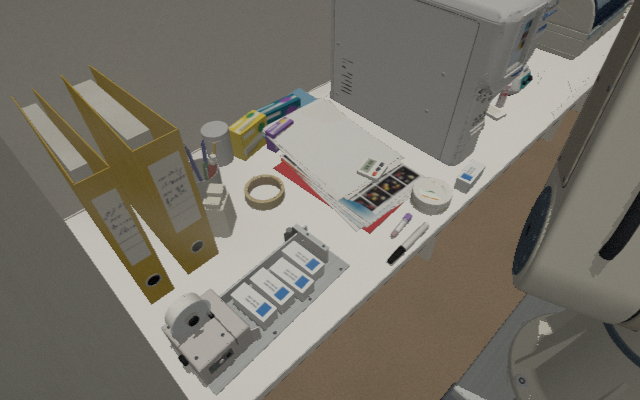

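View pics/top0.png

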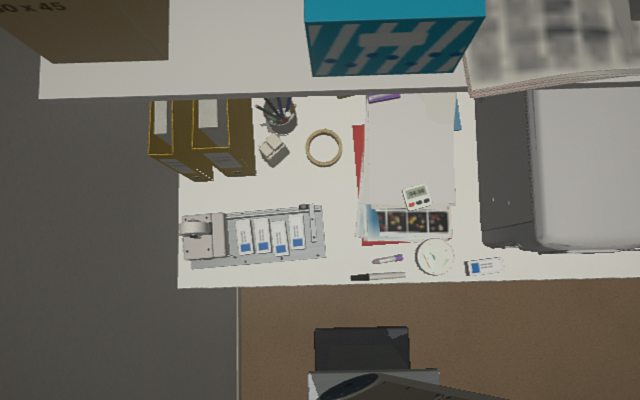

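The scene view shows the lane at lower left (hood near (205,335), boxes (253,303) to (302,260), pusher (305,240)). In the top view the hood is on the left at (205,237), the boxes at columns 245–297 around row 235, and the paddle near column 313.

```bash
python3 - <<'E'
import cv2,pickle
t=pickle.load(open('top.pkl','rb'))['image'][:,:,::-1]
s=pickle.load(open('scene.pkl','rb'))['image'][:,:,::-1]
cv2.imwrite('pics/t1.png',cv2.resize(t[195:275,175:335],None,fx=5,fy=5,interpolation=cv2.INTER_CUBIC))
cv2.imwrite('pics/s1.png',cv2.resize(s[215:395,150:360],None,fx=3.3,fy=3.3,interpolation=cv2.INTER_CUBIC))
E
```

```text
(no output)
```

View pics/t1.png

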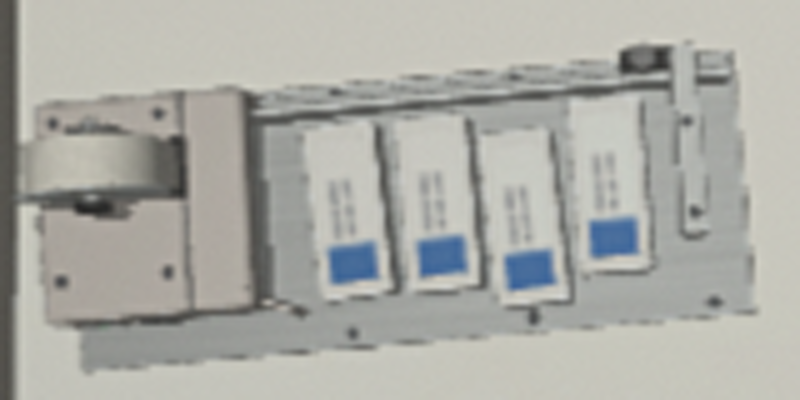

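View pics/s1.png

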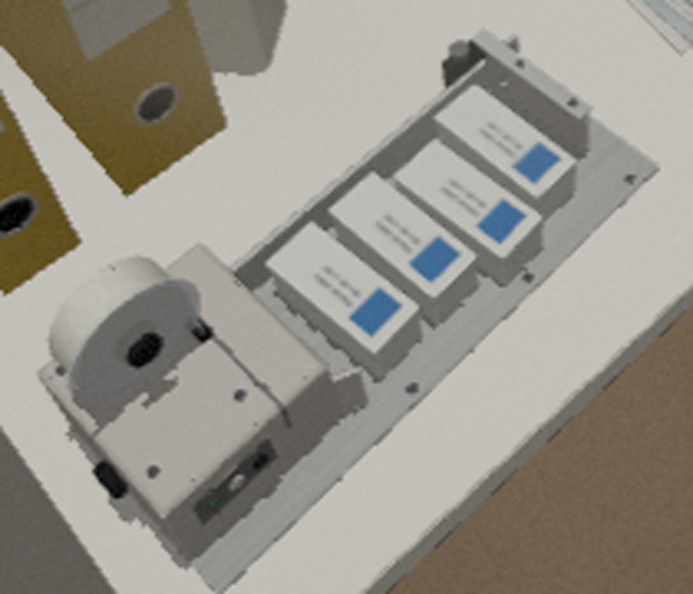

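The crops show the four boxes staggered: box 3 stands about 7 mm nearer, box 4 is almost at the fence, and box 4 is clear of the paddle (top crop: paddle front at column 684, box 4 edge at 653).

```bash
cat >g.py <<'E'
import numpy as np,pickle
from scipy.optimize import least_squares
F={n:pickle.load(open(n+'.pkl','rb')) for n in('scene','top')}
def proj(n,P):
    f=F[n];c=np.asarray(P)@f['world_to_cam'][:3,:3].T+f['world_to_cam'][:3,3]
    return np.c_[f['mtx'][0,0]*c[:,0]/-c[:,2]+f['mtx'][0,2],f['mtx'][1,1]*-c[:,1]/-c[:,2]+f['mtx'][1,2]]
def px(n,uv):
    o,k=((175,195),5) if n=='top' else ((150,215),3.3)
    return (np.array(uv)+.5)/k-.5+o
def tf(p,L):
    c,s=np.cos(p[2]),np.sin(p[2]);L=np.asarray(L,float)
    return np.c_[p[0]+c*L[:,0]-s*L[:,1],p[1]+s*L[:,0]+c*L[:,1],L[:,2]+(p[3] if len(p)>3 else 0)]
def fit(obs,p0):
    f=lambda p:np.concatenate([(proj(n,tf(p,L))-px(n,uv)).ravel() for n,L,uv in obs])
    r=least_squares(f,p0,loss='soft_l1');return r.x,np.abs(f(r.x)).round(1)
E
python3 - <<'E'
from g import *
lane=[('top',[(-72,-150,3),(-72,186,3),(56,85,65),(-50,85,65),(-50,186,65)],[(755,311),(82,372),(245,90),(258,305),(50,322)]),
('scene',[(-72,-150,3),(56,85,65),(-50,85,65),(-50,186,65)],[(658,170),(198,246),(327,372),(165,513)])]
p,e=fit(lane,[470,270,0]);print('lane',p,e)
print('lane z',fit(lane,[*p,0])[0])
T=[[(303,130),(375,121),(393,290),(325,300)],[(392,120),(464,113),(481,284),(410,291)],[(482,136),(550,128),(572,298),(500,306)],[(570,101),(640,96),(653,265),(585,272)]]
S=[[(265,263),(312,222),(418,308),(372,350)],[(330,213),(375,173),(476,255),(432,292)],[(397,180),(438,140),(541,217),(497,254)],[(435,122),(477,84),(576,160),(535,198)]]
c,s=np.cos(p[2]),np.sin(p[2]);R=np.array([[c,s],[-s,c]])
B=[(42.5,17.5,32),(42.5,-17.5,32),(-42.5,-17.5,32),(-42.5,17.5,32)]
for t,sc in zip(T,S):
    q,e=fit([('top',B,t),('scene',B,sc)],[*p[:3],3]);print('box lane',(R@(q[:2]-p[:2])).round(1),'yaw',(q[2]-p[2]).round(3),'z',q[3].round(1),e.max())
q,e=fit([('top',[(-33,0,45),(-33,-9,45)],[(684,236),(707,232)]),('scene',[(-33,0,45)],[(582,118)])],[*p[:3]]);print('pusher',(R@(q[:2]-p[:2])).round(1),q[2]-p[2],e)
for n in F: print(n,'fence',proj(n,tf(p,[(44,-40,35)])))
E
```

```text
lane [4.89010337e+02 2.63291234e+02 6.31589486e-02] [0.  0.2 0.2 0.2 0.8 0.9 0.7 0.3 1.4 0.6 0.7 1.1 0.3 1.6 1.  1.6 0.7 2.4]
lane z [ 4.90031495e+02  2.63411267e+02  6.31887571e-02 -5.23698955e+00]
box lane [-5.  43.1] yaw 0.045 z 3.4 1.5
box lane [-5.7 -0.9] yaw 0.023 z 3.6 2.3
box lane [-16.1 -43.2] yaw 0.036 z 1.8 2.0
box lane [ -3.6 -86.3] yaw -0.0 z 1.2 1.0
pusher [  -0.  -120.1] 0.04466907841578402 [0.6 0.3 0.3 0.  0.  0.4]
scene fence [[268.77286844 257.57039783]]
top fence [[276.52918111 213.29851296]]
```

Emit:
arm_command(deltas=[{"wz":0.1375,"hand":0},{"wz":0.1375},{"tx":15,"ty":-50},{"tx":15,"ty":-50},{"tx":15,"ty":-50},{"tx":15,"ty":-50},{"tx":15,"ty":-50},{"tx":15,"ty":-50}], squeeze=20)

```text
schema error: expected keys hand, tx, ty, tz, wx, wy, wz
```

Emit:
arm_command(deltas=[{"tx":15,"ty":-50},{"tx":15,"ty":-50},{"tx":15,"ty":-50},{"tx":15,"ty":-50},{"tx":15,"ty":-50},{"tx":15,"ty":-50},{"tx":15,"ty":-50},{"tx":15,"ty":-50}])

```text
schema error: expected keys hand, tx, ty, tz, wx, wy, wz
```

```bash
cat >st.py <<'E'
from rig import r
from g import *
from scipy.spatial.transform import Rotation as Ro
p=np.array([489.,263.3,.0632])
s=r.sense();e=s['eef_pos'];c,q=np.cos(p[2]),np.sin(p[2]);R=np.array([[c,q],[-q,c]])
print('t',round(s['clock'],2),'lane',(R@(e[:2]-p[:2])).round(1),'z',e[2].round(1),'rot',s['tcp_rot'].round(3),'F',(R@s['contact_force'][:2]).round(2),s['contact_force'][2].round(2),'open',round(s['opening'],3))
E
python3 st.py
```

```text
t 0.1 lane [-335.3 -833.1] z 230.7 rot [-3.14   0.     0.338] F [-0.52 -0.71] -0.57 open 0.999
```

All keys are needed in each row.

Emit:
arm_command(deltas=[{"hand":0,"tx":0,"ty":0,"tz":0,"wx":0,"wy":0,"wz":0.1375},{"hand":0,"tx":0,"ty":0,"tz":0,"wx":0,"wy":0,"wz":0.1375},{"hand":0,"tx":15,"ty":-50,"tz":0,"wx":0,"wy":0,"wz":0},{"hand":0,"tx":15,"ty":-50,"tz":0,"wx":0,"wy":0,"wz":0},{"hand":0,"tx":15,"ty":-50,"tz":0,"wx":0,"wy":0,"wz":0},{"hand":0,"tx":15,"ty":-50,"tz":0,"wx":0,"wy":0,"wz":0},{"hand":0,"tx":15,"ty":-50,"tz":0,"wx":0,"wy":0,"wz":0},{"hand":0,"tx":15,"ty":-50,"tz":0,"wx":0,"wy":0,"wz":0}], squeeze=20)

```text
clock: 1.1
eef_pos: [278.1, -283.0, 231.1]
tcp_rot: [-3.141, -0.0, 0.062]
contact_force: [0.3, -0.7, 1.1]
opening: 0.001
grasp_force: 0.0
```

Emit:
arm_command(deltas=[{"hand":0,"tx":15,"ty":-50,"tz":0,"wx":0,"wy":0,"wz":0},{"hand":0,"tx":15,"ty":-50,"tz":0,"wx":0,"wy":0,"wz":0},{"hand":0,"tx":15,"ty":-50,"tz":0,"wx":0,"wy":0,"wz":0},{"hand":0,"tx":15,"ty":-50,"tz":0,"wx":0,"wy":0,"wz":0},{"hand":0,"tx":15,"ty":-50,"tz":0,"wx":0,"wy":0,"wz":0},{"hand":0,"tx":15,"ty":-50,"tz":0,"wx":0,"wy":0,"wz":0},{"hand":0,"tx":15,"ty":-50,"tz":0,"wx":0,"wy":0,"wz":0},{"hand":0,"tx":15,"ty":-50,"tz":0,"wx":0,"wy":0,"wz":0}])

```text
clock: 2.1
eef_pos: [372.7, 124.0, 231.3]
tcp_rot: [3.142, -0.0, 0.063]
contact_force: [1.4, -0.1, -0.4]
opening: -0.0
grasp_force: 0.0
```

```bash
python3 st.py
```

```text
t 2.1 lane [-124.8 -131.7] z 231.3 rot [ 3.142 -0.     0.063] F [ 1.4  -0.21] -0.42 open -0.0
```

Emit:
arm_command(deltas=[{"hand":0,"tx":22,"ty":-23,"tz":40,"wx":0,"wy":0,"wz":0},{"hand":0,"tx":22,"ty":-23,"tz":50,"wx":0,"wy":0,"wz":0},{"hand":0,"tx":0,"ty":0,"tz":50,"wx":0,"wy":0,"wz":0},{"hand":0,"tx":0,"ty":0,"tz":40,"wx":0,"wy":0,"wz":0},{"hand":0,"tx":0,"ty":0,"tz":25,"wx":0,"wy":0,"wz":0},{"hand":0,"tx":0,"ty":0,"tz":12,"wx":0,"wy":0,"wz":0},{"hand":0,"tx":0,"ty":0,"tz":0,"wx":0,"wy":0,"wz":0}])

```text
clock: 2.98
eef_pos: [413.5, 170.7, 14.0]
tcp_rot: [3.141, 0.001, 0.063]
contact_force: [0.1, 0.0, 0.0]
opening: 0.001
grasp_force: 0.0
```

```bash
python3 st.py; python3 - <<'E'
from rig import imaging
import cv2,pickle
f=imaging.grab_frame("scene")
cv2.imwrite('pics/s2.png',cv2.resize(f["image"][195:355,230:390,::-1],None,fx=3.6,fy=3.6,interpolation=cv2.INTER_CUBIC))
E
```

```text
t 2.98 lane [-81.2 -87.7] z 14.0 rot [3.141e+00 1.000e-03 6.300e-02] F [ 0.12 -0.  ] 0.01 open 0.001
```

View pics/s2.png

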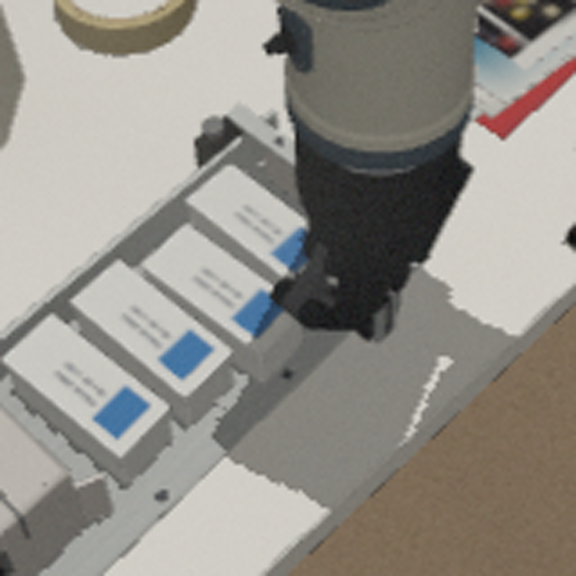

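The gripper hangs just in front of boxes 3 and 4 (tip around (340,325)), clear of everything. Box 3 sticks out most, so I start with it.

Emit:
arm_command(deltas=[{"hand":0,"tx":0,"ty":-22,"tz":0,"wx":0,"wy":0,"wz":0},{"hand":0,"tx":0,"ty":-22,"tz":0,"wx":0,"wy":0,"wz":0},{"hand":0,"tx":6,"ty":0,"tz":2,"wx":0,"wy":0,"wz":0},{"hand":0,"tx":5,"ty":0,"tz":0,"wx":0,"wy":0,"wz":0},{"hand":0,"tx":4,"ty":0,"tz":0,"wx":0,"wy":0,"wz":0},{"hand":0,"tx":4,"ty":0,"tz":0,"wx":0,"wy":0,"wz":0},{"hand":0,"tx":3,"ty":0,"tz":0,"wx":0,"wy":0,"wz":0},{"hand":0,"tx":2,"ty":0,"tz":0,"wx":0,"wy":0,"wz":0}])

```text
clock: 4.03
eef_pos: [435.1, 216.0, 12.2]
tcp_rot: [3.142, 0.0, 0.063]
contact_force: [1.1, 0.6, 0.3]
opening: 0.001
grasp_force: 0.2
```

Emit:
arm_command(deltas=[{"hand":0,"tx":1,"ty":0,"tz":0,"wx":0,"wy":0,"wz":0},{"hand":0,"tx":1,"ty":0,"tz":0,"wx":0,"wy":0,"wz":0}])

```text
clock: 4.28
eef_pos: [437.0, 216.3, 12.2]
tcp_rot: [3.142, 0.0, 0.063]
contact_force: [0.3, 0.5, 0.0]
opening: -0.004
grasp_force: 0.2
```

```bash
python3 st.py; cat >look.py <<'E'
import sys
from rig import imaging
import cv2,pickle
f=imaging.grab_frame("top"); pickle.dump(f,open('top.pkl','wb'))
cv2.imwrite(sys.argv[1],cv2.resize(f["image"][195:275,175:335,::-1],None,fx=5,fy=5,interpolation=cv2.INTER_CUBIC))
E

```

```text
t 4.28 lane [-54.9 -43.6] z 12.2 rot [3.142 0.    0.063] F [0.29 0.45] 0.02 open -0.004
```

Emit:
arm_command(deltas=[{"hand":0,"tx":0.7,"ty":0,"tz":0,"wx":0,"wy":0,"wz":0},{"hand":0,"tx":0.7,"ty":0,"tz":0,"wx":0,"wy":0,"wz":0}])

```text
clock: 4.53
eef_pos: [438.4, 216.4, 12.3]
tcp_rot: [3.142, 0.0, 0.063]
contact_force: [-0.3, -0.3, -0.1]
opening: 0.002
grasp_force: 0.1
```

Emit:
arm_command(deltas=[{"hand":0,"tx":0.7,"ty":0,"tz":0,"wx":0,"wy":0,"wz":0},{"hand":0,"tx":0,"ty":0,"tz":0,"wx":0,"wy":0,"wz":0}])

```text
clock: 4.78
eef_pos: [439.2, 216.5, 12.3]
tcp_rot: [-3.142, -0.0, 0.063]
contact_force: [0.3, 0.8, 0.2]
opening: -0.003
grasp_force: 0.0
```

Emit:
arm_command(deltas=[{"hand":0,"tx":0.5,"ty":0,"tz":0,"wx":0,"wy":0,"wz":0},{"hand":0,"tx":0,"ty":0,"tz":0,"wx":0,"wy":0,"wz":0}])

```text
clock: 5.03
eef_pos: [439.6, 216.5, 12.3]
tcp_rot: [-3.142, -0.0, 0.063]
contact_force: [-0.6, -0.7, -0.4]
opening: 0.002
grasp_force: 0.0
```

Emit:
arm_command(deltas=[{"hand":0,"tx":0.6,"ty":0,"tz":0,"wx":0,"wy":0,"wz":0},{"hand":0,"tx":0,"ty":0,"tz":0,"wx":0,"wy":0,"wz":0}])

```text
clock: 5.28
eef_pos: [440.3, 216.6, 12.3]
tcp_rot: [-3.142, -0.0, 0.063]
contact_force: [-1.0, 0.1, -0.2]
opening: -0.002
grasp_force: 0.0
```

Emit:
arm_command(deltas=[{"hand":0,"tx":0.6,"ty":0,"tz":0,"wx":0,"wy":0,"wz":0},{"hand":0,"tx":0,"ty":0,"tz":0,"wx":0,"wy":0,"wz":0}])

```text
clock: 5.52
eef_pos: [440.9, 216.6, 12.3]
tcp_rot: [-3.142, -0.0, 0.063]
contact_force: [-0.3, -1.1, -0.2]
opening: 0.001
grasp_force: 0.0
```

Emit:
arm_command(deltas=[{"hand":0,"tx":0.6,"ty":0,"tz":0,"wx":0,"wy":0,"wz":0},{"hand":0,"tx":0,"ty":0,"tz":0,"wx":0,"wy":0,"wz":0}])

```text
clock: 5.78
eef_pos: [441.1, 216.6, 12.2]
tcp_rot: [3.141, 0.001, 0.063]
contact_force: [-2.1, 0.3, 1.2]
opening: 0.001
grasp_force: 0.9
```

Emit:
arm_command(deltas=[{"hand":0,"tx":0.4,"ty":0,"tz":0,"wx":0,"wy":0,"wz":0},{"hand":0,"tx":0,"ty":0,"tz":0,"wx":0,"wy":0,"wz":0}])

```text
clock: 6.02
eef_pos: [441.1, 216.5, 12.2]
tcp_rot: [3.141, 0.001, 0.063]
contact_force: [-5.4, 1.5, 3.8]
opening: 0.002
grasp_force: 2.5
```

```bash
python3 st.py
```

```text
t 6.03 lane [-50.8 -43.7] z 12.2 rot [3.141e+00 1.000e-03 6.300e-02] F [-5.3   1.88] 3.83 open 0.002
```

Emit:
arm_command(deltas=[{"hand":0,"tx":-7,"ty":0,"tz":0,"wx":0,"wy":0,"wz":0},{"hand":0,"tx":-7,"ty":0,"tz":0,"wx":0,"wy":0,"wz":0},{"hand":0,"tx":0,"ty":-22,"tz":0,"wx":0,"wy":0,"wz":0},{"hand":0,"tx":0,"ty":-21,"tz":0,"wx":0,"wy":0,"wz":0},{"hand":0,"tx":5,"ty":0,"tz":0,"wx":0,"wy":0,"wz":0},{"hand":0,"tx":4,"ty":0,"tz":0,"wx":0,"wy":0,"wz":0},{"hand":0,"tx":2,"ty":0,"tz":0,"wx":0,"wy":0,"wz":0},{"hand":0,"tx":0.5,"ty":0,"tz":0,"wx":0,"wy":0,"wz":0}])

```text
clock: 7.02
eef_pos: [436.7, 258.8, 12.2]
tcp_rot: [3.141, 0.0, 0.062]
contact_force: [0.4, 1.2, 0.7]
opening: 0.001
grasp_force: 0.2
```

Emit:
arm_command(deltas=[{"hand":0,"tx":0.6,"ty":0,"tz":0,"wx":0,"wy":0,"wz":0},{"hand":0,"tx":0,"ty":0,"tz":0,"wx":0,"wy":0,"wz":0}])

```text
clock: 7.28
eef_pos: [437.2, 259.3, 12.3]
tcp_rot: [3.142, 0.0, 0.063]
contact_force: [-0.5, 0.9, 0.7]
opening: 0.0
grasp_force: 0.0
```

Emit:
arm_command(deltas=[{"hand":0,"tx":0.6,"ty":0,"tz":0,"wx":0,"wy":0,"wz":0},{"hand":0,"tx":0,"ty":0,"tz":0,"wx":0,"wy":0,"wz":0}])

```text
clock: 7.52
eef_pos: [437.8, 259.5, 12.3]
tcp_rot: [3.142, -0.0, 0.063]
contact_force: [-1.1, -0.2, -0.8]
opening: 0.001
grasp_force: 0.0
```

Emit:
arm_command(deltas=[{"hand":0,"tx":0.5,"ty":0,"tz":0,"wx":0,"wy":0,"wz":0},{"hand":0,"tx":0,"ty":0,"tz":0,"wx":0,"wy":0,"wz":0}])

```text
clock: 7.78
eef_pos: [438.3, 259.5, 12.3]
tcp_rot: [-3.142, 0.0, 0.063]
contact_force: [0.2, 0.8, -0.2]
opening: -0.003
grasp_force: 0.2
```

Emit:
arm_command(deltas=[{"hand":0,"tx":0.5,"ty":0,"tz":0,"wx":0,"wy":0,"wz":0},{"hand":0,"tx":0,"ty":0,"tz":0,"wx":0,"wy":0,"wz":0}])

```text
clock: 8.02
eef_pos: [438.3, 259.5, 12.2]
tcp_rot: [3.141, 0.001, 0.063]
contact_force: [-3.6, 1.1, 0.8]
opening: -0.001
grasp_force: 1.8
```

Emit:
arm_command(deltas=[{"hand":0,"tx":-7,"ty":0,"tz":0,"wx":0,"wy":0,"wz":0},{"hand":0,"tx":-7,"ty":0,"tz":0,"wx":0,"wy":0,"wz":0},{"hand":0,"tx":0,"ty":-20,"tz":0,"wx":0,"wy":0,"wz":0},{"hand":0,"tx":0,"ty":-18,"tz":0,"wx":0,"wy":0,"wz":0},{"hand":0,"tx":5,"ty":0,"tz":0,"wx":0,"wy":0,"wz":0},{"hand":0,"tx":4,"ty":0,"tz":0,"wx":0,"wy":0,"wz":0},{"hand":0,"tx":2.5,"ty":0,"tz":0,"wx":0,"wy":0,"wz":0},{"hand":0,"tx":1,"ty":0,"tz":0,"wx":0,"wy":0,"wz":0}])

```text
clock: 9.02
eef_pos: [434.8, 297.0, 12.2]
tcp_rot: [3.141, 0.001, 0.062]
contact_force: [-3.1, 0.9, 1.7]
opening: 0.002
grasp_force: 1.4
```

Emit:
arm_command(deltas=[{"hand":0,"tx":0.5,"ty":0,"tz":0,"wx":0,"wy":0,"wz":0},{"hand":0,"tx":0,"ty":0,"tz":0,"wx":0,"wy":0,"wz":0}])

```text
clock: 9.28
eef_pos: [434.8, 297.0, 12.2]
tcp_rot: [3.141, 0.001, 0.063]
contact_force: [-3.4, -0.1, 0.9]
opening: 0.002
grasp_force: 1.8
```

```bash
python3 st.py
```

```text
t 9.28 lane [-51.9  37. ] z 12.2 rot [3.141e+00 1.000e-03 6.300e-02] F [-3.42  0.14] 0.86 open 0.002
```

Emit:
arm_command(deltas=[{"hand":0,"tx":0.4,"ty":0,"tz":0,"wx":0,"wy":0,"wz":0},{"hand":0,"tx":0,"ty":0,"tz":0,"wx":0,"wy":0,"wz":0}])

```text
clock: 9.52
eef_pos: [434.9, 297.0, 12.2]
tcp_rot: [3.141, 0.002, 0.063]
contact_force: [-5.0, 0.4, 3.3]
opening: 0.001
grasp_force: 2.8
```

```bash
python3 st.py
```

```text
t 9.53 lane [-51.9  37. ] z 12.2 rot [3.141e+00 2.000e-03 6.300e-02] F [-4.98  0.74] 3.32 open 0.001
```

Emit:
arm_command(deltas=[{"hand":0,"tx":-7,"ty":0,"tz":0,"wx":0,"wy":0,"wz":0},{"hand":0,"tx":-7,"ty":0,"tz":0,"wx":0,"wy":0,"wz":0},{"hand":0,"tx":0,"ty":41,"tz":0,"wx":0,"wy":0,"wz":0},{"hand":0,"tx":0,"ty":41,"tz":0,"wx":0,"wy":0,"wz":0},{"hand":0,"tx":0,"ty":41,"tz":0,"wx":0,"wy":0,"wz":0},{"hand":0,"tx":5,"ty":0,"tz":0,"wx":0,"wy":0,"wz":0},{"hand":0,"tx":4,"ty":0,"tz":0,"wx":0,"wy":0,"wz":0},{"hand":0,"tx":2.5,"ty":0,"tz":0,"wx":0,"wy":0,"wz":0}])

```text
clock: 10.52
eef_pos: [441.6, 175.5, 12.4]
tcp_rot: [-3.141, -0.001, 0.064]
contact_force: [-0.3, 0.7, -0.1]
opening: -0.001
grasp_force: 0.2
```

Emit:
arm_command(deltas=[{"hand":0,"tx":1,"ty":0,"tz":0,"wx":0,"wy":0,"wz":0},{"hand":0,"tx":0.5,"ty":0,"tz":0,"wx":0,"wy":0,"wz":0}])

```text
clock: 10.78
eef_pos: [442.5, 175.1, 12.2]
tcp_rot: [3.142, 0.0, 0.064]
contact_force: [0.3, 0.3, 0.4]
opening: 0.0
grasp_force: 0.1
```

Emit:
arm_command(deltas=[{"hand":0,"tx":0.5,"ty":0,"tz":0,"wx":0,"wy":0,"wz":0},{"hand":0,"tx":0,"ty":0,"tz":0,"wx":0,"wy":0,"wz":0}])

```text
clock: 11.02
eef_pos: [443.0, 174.7, 12.3]
tcp_rot: [3.142, 0.0, 0.063]
contact_force: [0.3, 0.2, 0.6]
opening: 0.003
grasp_force: 0.1
```

```bash
python3 st.py
```

```text
t 11.03 lane [-51.5 -85.5] z 12.3 rot [3.142 0.    0.063] F [0.26 0.14] 0.59 open 0.003
```

Emit:
arm_command(deltas=[{"hand":0,"tx":0.5,"ty":0,"tz":0,"wx":0,"wy":0,"wz":0},{"hand":0,"tx":0,"ty":0,"tz":0,"wx":0,"wy":0,"wz":0}])

```text
clock: 11.28
eef_pos: [443.6, 174.7, 12.3]
tcp_rot: [-3.142, -0.0, 0.063]
contact_force: [-0.3, -0.5, 0.1]
opening: 0.0
grasp_force: 0.1
```

Emit:
arm_command(deltas=[{"hand":0,"tx":0.5,"ty":0,"tz":0,"wx":0,"wy":0,"wz":0},{"hand":0,"tx":0,"ty":0,"tz":0,"wx":0,"wy":0,"wz":0}])

```text
clock: 11.52
eef_pos: [443.7, 174.6, 12.2]
tcp_rot: [3.141, 0.001, 0.063]
contact_force: [-2.1, 0.7, 2.1]
opening: -0.001
grasp_force: 1.0
```

```bash
python3 st.py
```

```text
t 11.53 lane [-50.9 -85.7] z 12.2 rot [3.141e+00 1.000e-03 6.300e-02] F [-2.01  0.82] 2.11 open -0.001
```

Emit:
arm_command(deltas=[{"hand":0,"tx":-7,"ty":0,"tz":0,"wx":0,"wy":0,"wz":0},{"hand":0,"tx":-20,"ty":0,"tz":-10,"wx":0,"wy":0,"wz":0},{"hand":0,"tx":-10,"ty":40,"tz":-40,"wx":0,"wy":0,"wz":0},{"hand":0,"tx":0,"ty":50,"tz":-30,"wx":0,"wy":0,"wz":0},{"hand":0,"tx":0,"ty":20,"tz":-10,"wx":0,"wy":0,"wz":0},{"hand":0,"tx":0,"ty":0,"tz":0,"wx":0,"wy":0,"wz":0}])

```text
clock: 12.28
eef_pos: [414.5, 61.7, 103.1]
tcp_rot: [-3.141, -0.002, 0.06]
contact_force: [1.1, -0.3, 0.6]
opening: -0.002
grasp_force: 0.0
```

```bash
python3 look.py pics/t2.png
```

```text
(no output)
```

View pics/t2.png

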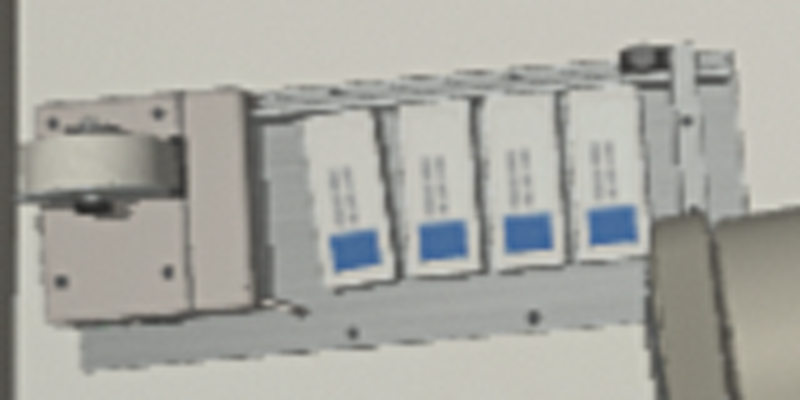

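Boxes 2–4 are flush. Box 1 is still turned about 0.08 rad (its left edge runs (303,117)→(330,285)) because I pushed off-centre. I'll push its protruding hood-side corner from a higher tip, clear of the flare at (305,312).

Emit:
arm_command(deltas=[{"hand":0,"tx":0,"ty":-50,"tz":0,"wx":0,"wy":0,"wz":0},{"hand":0,"tx":0,"ty":-60,"tz":0,"wx":0,"wy":0,"wz":0},{"hand":0,"tx":0,"ty":-60,"tz":10,"wx":0,"wy":0,"wz":0},{"hand":0,"tx":0,"ty":-50,"tz":20,"wx":0,"wy":0,"wz":0},{"hand":0,"tx":0,"ty":-23,"tz":30,"wx":0,"wy":0,"wz":0},{"hand":0,"tx":10,"ty":0,"tz":15,"wx":0,"wy":0,"wz":0},{"hand":0,"tx":8,"ty":0,"tz":5,"wx":0,"wy":0,"wz":0},{"hand":0,"tx":0,"ty":0,"tz":0,"wx":0,"wy":0,"wz":0}])

```text
clock: 13.32
eef_pos: [417.5, 305.6, 22.2]
tcp_rot: [3.141, 0.0, 0.061]
contact_force: [0.4, 0.8, 0.3]
opening: -0.003
grasp_force: 0.0
```

```bash
python3 st.py
```

```text
t 13.32 lane [-68.7  46.7] z 22.2 rot [3.141 0.    0.061] F [0.46 0.77] 0.3 open -0.003
```

Emit:
arm_command(deltas=[{"hand":0,"tx":6,"ty":0,"tz":0,"wx":0,"wy":0,"wz":0},{"hand":0,"tx":5,"ty":0,"tz":0,"wx":0,"wy":0,"wz":0},{"hand":0,"tx":2,"ty":0,"tz":0,"wx":0,"wy":0,"wz":0},{"hand":0,"tx":1,"ty":0,"tz":0,"wx":0,"wy":0,"wz":0},{"hand":0,"tx":1,"ty":0,"tz":0,"wx":0,"wy":0,"wz":0}])

```text
clock: 13.95
eef_pos: [431.6, 307.1, 22.3]
tcp_rot: [3.142, 0.0, 0.063]
contact_force: [-0.1, 0.7, -0.5]
opening: 0.0
grasp_force: 0.0
```

Emit:
arm_command(deltas=[{"hand":0,"tx":0.6,"ty":0,"tz":0,"wx":0,"wy":0,"wz":0},{"hand":0,"tx":0.3,"ty":0,"tz":0,"wx":0,"wy":0,"wz":0}])

```text
clock: 14.2
eef_pos: [432.5, 307.3, 22.3]
tcp_rot: [3.142, 0.0, 0.063]
contact_force: [-0.4, -0.3, 0.6]
opening: 0.002
grasp_force: 0.0
```

Emit:
arm_command(deltas=[{"hand":0,"tx":0.5,"ty":0,"tz":0,"wx":0,"wy":0,"wz":0},{"hand":0,"tx":0.3,"ty":0,"tz":0,"wx":0,"wy":0,"wz":0}])

```text
clock: 14.45
eef_pos: [433.3, 307.3, 22.3]
tcp_rot: [3.142, 0.0, 0.063]
contact_force: [-0.4, -0.2, 0.5]
opening: -0.0
grasp_force: 0.4
```

```bash
python3 st.py
```

```text
t 14.45 lane [-52.8  47.4] z 22.3 rot [3.142 0.    0.063] F [-0.36 -0.18] 0.49 open -0.0
```

Emit:
arm_command(deltas=[{"hand":0,"tx":0.5,"ty":0,"tz":0,"wx":0,"wy":0,"wz":0},{"hand":0,"tx":0.3,"ty":0,"tz":0,"wx":0,"wy":0,"wz":0}])

```text
clock: 14.7
eef_pos: [433.5, 307.2, 22.2]
tcp_rot: [3.141, 0.001, 0.063]
contact_force: [-5.0, 1.1, 2.0]
opening: -0.001
grasp_force: 2.3
```

Emit:
arm_command(deltas=[{"hand":0,"tx":0.5,"ty":0,"tz":0,"wx":0,"wy":0,"wz":0},{"hand":0,"tx":0,"ty":0,"tz":0,"wx":0,"wy":0,"wz":0}])

```text
clock: 14.95
eef_pos: [433.6, 307.1, 22.2]
tcp_rot: [3.141, 0.002, 0.063]
contact_force: [-6.7, 1.3, 3.9]
opening: -0.006
grasp_force: 3.1
```

Emit:
arm_command(deltas=[{"hand":0,"tx":0.5,"ty":0,"tz":0,"wx":0,"wy":0,"wz":0},{"hand":0,"tx":0,"ty":0,"tz":0,"wx":0,"wy":0,"wz":0}])

```text
clock: 15.2
eef_pos: [433.7, 307.1, 22.2]
tcp_rot: [3.141, 0.003, 0.063]
contact_force: [-9.1, 2.0, 5.9]
opening: 0.004
grasp_force: 4.0
```

```bash
python3 st.py
```

```text
t 15.2 lane [-52.5  47.2] z 22.2 rot [3.141e+00 3.000e-03 6.300e-02] F [-8.99  2.53] 5.9 open 0.004
```

Emit:
arm_command(deltas=[{"hand":0,"tx":-3,"ty":0,"tz":0,"wx":0,"wy":0,"wz":0},{"hand":0,"tx":-2,"ty":5,"tz":0,"wx":0,"wy":0,"wz":0},{"hand":0,"tx":0,"ty":5,"tz":0,"wx":0,"wy":0,"wz":0},{"hand":0,"tx":3,"ty":0,"tz":0,"wx":0,"wy":0,"wz":0},{"hand":0,"tx":1.3,"ty":0,"tz":0,"wx":0,"wy":0,"wz":0},{"hand":0,"tx":0.5,"ty":0,"tz":0,"wx":0,"wy":0,"wz":0}])

```text
clock: 15.95
eef_pos: [435.0, 297.2, 22.2]
tcp_rot: [3.141, 0.001, 0.063]
contact_force: [-5.8, 0.7, 4.7]
opening: -0.004
grasp_force: 2.7
```

Emit:
arm_command(deltas=[{"hand":0,"tx":0.1,"ty":-1,"tz":0,"wx":0,"wy":0,"wz":0},{"hand":0,"tx":0.1,"ty":-1,"tz":0,"wx":0,"wy":0,"wz":0},{"hand":0,"tx":0.1,"ty":-1,"tz":0,"wx":0,"wy":0,"wz":0},{"hand":0,"tx":0.1,"ty":-1,"tz":0,"wx":0,"wy":0,"wz":0}])

```text
clock: 16.45
eef_pos: [435.5, 301.5, 22.2]
tcp_rot: [3.141, 0.0, 0.063]
contact_force: [-3.8, -0.4, 2.0]
opening: -0.002
grasp_force: 2.5
```

```bash
python3 st.py
```

```text
t 16.45 lane [-51.   41.5] z 22.2 rot [3.141 0.    0.063] F [-3.83 -0.15] 1.98 open -0.002
```

Emit:
arm_command(deltas=[{"hand":0,"tx":0.1,"ty":-1,"tz":0,"wx":0,"wy":0,"wz":0},{"hand":0,"tx":0.1,"ty":-1,"tz":0,"wx":0,"wy":0,"wz":0},{"hand":0,"tx":0,"ty":0,"tz":0,"wx":0,"wy":0,"wz":0}])

```text
clock: 16.82
eef_pos: [435.8, 303.6, 22.2]
tcp_rot: [-3.141, 0.0, 0.063]
contact_force: [-5.9, 0.8, 1.8]
opening: -0.002
grasp_force: 2.6
```

```bash
python3 st.py
```

```text
t 16.82 lane [-50.6  43.6] z 22.2 rot [-3.141  0.     0.063] F [-5.81  1.19] 1.75 open -0.002
```

Emit:
arm_command(deltas=[{"hand":0,"tx":-7,"ty":0,"tz":0,"wx":0,"wy":0,"wz":0},{"hand":0,"tx":-20,"ty":0,"tz":-10,"wx":0,"wy":0,"wz":0},{"hand":0,"tx":-10,"ty":40,"tz":-30,"wx":0,"wy":0,"wz":0},{"hand":0,"tx":0,"ty":60,"tz":-20,"wx":0,"wy":0,"wz":0},{"hand":0,"tx":0,"ty":60,"tz":0,"wx":0,"wy":0,"wz":0},{"hand":0,"tx":0,"ty":60,"tz":0,"wx":0,"wy":0,"wz":0},{"hand":0,"tx":0,"ty":30,"tz":0,"wx":0,"wy":0,"wz":0}])

```text
clock: 17.7
eef_pos: [413.6, 50.3, 82.8]
tcp_rot: [3.141, -0.001, 0.061]
contact_force: [0.1, 0.4, 0.3]
opening: -0.002
grasp_force: 0.0
```

```bash
python3 look.py pics/t3.png; python3 st.py
```

```text
t 17.75 lane [ -88.7 -209.4] z 82.7 rot [ 3.141e+00 -1.000e-03  6.200e-02] F [-0.35 -0.86] 0.06 open -0.0
```

View pics/t3.png

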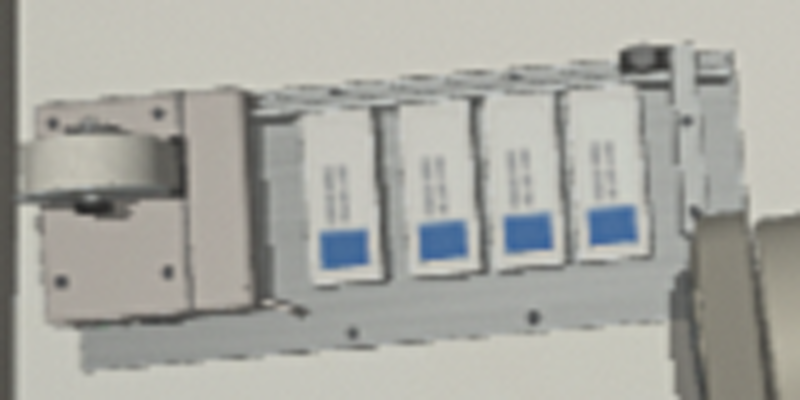

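All four boxes are now straight and flush against the fence: parallel edges, the near ends in line at rows 285 to 258. Next I tilt the tool so the tip leads under the pusher arm's overhang, and go behind the paddle.

Emit:
arm_command(deltas=[{"hand":0,"tx":0,"ty":0,"tz":0,"wx":0.175,"wy":0,"wz":0},{"hand":0,"tx":0,"ty":0,"tz":0,"wx":0.175,"wy":0,"wz":0},{"hand":0,"tx":44,"ty":0,"tz":0,"wx":0,"wy":0,"wz":0},{"hand":0,"tx":44,"ty":0,"tz":0,"wx":0,"wy":0,"wz":0},{"hand":0,"tx":0,"ty":-41.3,"tz":15.1,"wx":0,"wy":0,"wz":0},{"hand":0,"tx":0,"ty":10.3,"tz":28,"wx":0,"wy":0,"wz":0},{"hand":0,"tx":0,"ty":8,"tz":22,"wx":0,"wy":0,"wz":0},{"hand":0,"tx":0,"ty":0,"tz":0,"wx":0,"wy":0,"wz":0}])

```text
clock: 18.75
eef_pos: [494.5, 98.7, 23.1]
tcp_rot: [-2.852, 0.014, 0.064]
contact_force: [0.6, 0.1, 0.6]
opening: -0.001
grasp_force: 0.0
```

```bash
python3 st.py; python3 - <<'E'
from rig import imaging
import cv2
f=imaging.grab_frame("scene")
cv2.imwrite('pics/s3.png',cv2.resize(f["image"][175:325,230:390,::-1],None,fx=4,fy=4,interpolation=cv2.INTER_CUBIC))
E
```

```text
t 18.75 lane [  -4.9 -164.6] z 23.1 rot [-2.852  0.014  0.064] F [0.62 0.06] 0.64 open -0.001
```

View pics/s3.png

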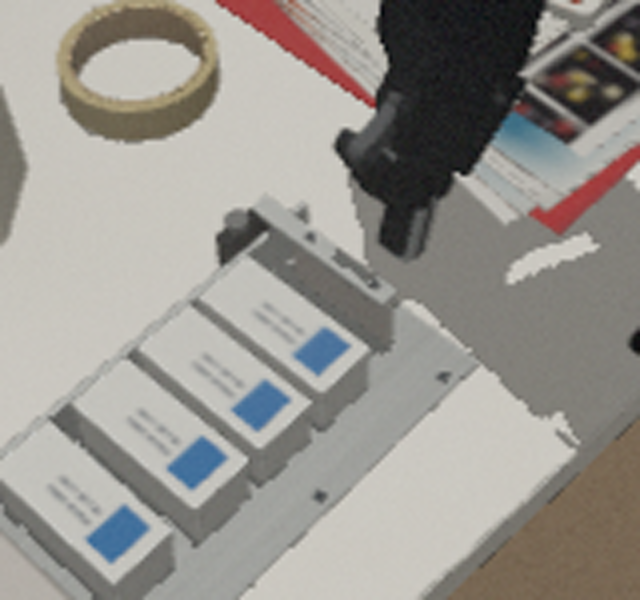

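The tip at (405,255) is behind the paddle and clear of it, but the knuckle leads. I'll add a little tilt for clearance over the arm, centre the tool and approach.

Emit:
arm_command(deltas=[{"hand":0,"tx":5,"ty":0,"tz":0,"wx":0.15,"wy":0,"wz":0},{"hand":0,"tx":0,"ty":2.6,"tz":5.4,"wx":0,"wy":0,"wz":0},{"hand":0,"tx":0,"ty":-5.4,"tz":2.6,"wx":0,"wy":0,"wz":0},{"hand":0,"tx":0,"ty":-5.4,"tz":2.6,"wx":0,"wy":0,"wz":0},{"hand":0,"tx":0,"ty":-3.6,"tz":1.7,"wx":0,"wy":0,"wz":0},{"hand":0,"tx":0,"ty":0,"tz":0,"wx":0,"wy":0,"wz":0}])

```text
clock: 19.55
eef_pos: [500.0, 115.2, 17.8]
tcp_rot: [-2.702, 0.012, 0.065]
contact_force: [-0.5, 0.2, -0.0]
opening: 0.003
grasp_force: 0.0
```

```bash
python3 st.py
```

```text
t 19.55 lane [   1.6 -148.5] z 17.8 rot [-2.702  0.012  0.065] F [-0.52  0.24] -0.03 open 0.003
```

Emit:
arm_command(deltas=[{"hand":0,"tx":0,"ty":-1.36,"tz":0.64,"wx":0,"wy":0,"wz":0},{"hand":0,"tx":0,"ty":-1.36,"tz":0.64,"wx":0,"wy":0,"wz":0},{"hand":0,"tx":0,"ty":-1.36,"tz":0.64,"wx":0,"wy":0,"wz":0},{"hand":0,"tx":0,"ty":-1.36,"tz":0.64,"wx":0,"wy":0,"wz":0},{"hand":0,"tx":0,"ty":-1.36,"tz":0.64,"wx":0,"wy":0,"wz":0},{"hand":0,"tx":0,"ty":-1.36,"tz":0.64,"wx":0,"wy":0,"wz":0},{"hand":0,"tx":0,"ty":-1.36,"tz":0.64,"wx":0,"wy":0,"wz":0},{"hand":0,"tx":0,"ty":-1.36,"tz":0.64,"wx":0,"wy":0,"wz":0}])

```text
clock: 20.55
eef_pos: [499.4, 126.4, 17.6]
tcp_rot: [-2.702, 0.012, 0.064]
contact_force: [-1.5, -3.0, 1.6]
opening: 0.004
grasp_force: 1.5
```

```bash
python3 st.py
```

```text
t 20.55 lane [   1.7 -137.2] z 17.6 rot [-2.702  0.012  0.064] F [-1.67 -2.94] 1.64 open 0.004
```

Emit:
arm_command(deltas=[{"hand":0,"tx":0,"ty":-1.36,"tz":0.64,"wx":0,"wy":0,"wz":0},{"hand":0,"tx":0,"ty":-1.36,"tz":0.64,"wx":0,"wy":0,"wz":0},{"hand":0,"tx":0,"ty":-1.36,"tz":0.64,"wx":0,"wy":0,"wz":0},{"hand":0,"tx":0,"ty":-1.36,"tz":0.64,"wx":0,"wy":0,"wz":0}])

```text
clock: 21.05
eef_pos: [499.0, 132.5, 17.6]
tcp_rot: [-2.702, 0.012, 0.064]
contact_force: [-0.7, -3.3, 1.3]
opening: 0.002
grasp_force: 1.5
```

```bash
python3 st.py
```

```text
t 21.05 lane [   1.7 -131.2] z 17.6 rot [-2.702  0.012  0.064] F [-0.92 -3.28] 1.31 open 0.002
```

Emit:
arm_command(deltas=[{"hand":0,"tx":0,"ty":-2.26,"tz":1.065,"wx":0,"wy":0,"wz":0},{"hand":0,"tx":0,"ty":-2.26,"tz":1.065,"wx":0,"wy":0,"wz":0},{"hand":0,"tx":0,"ty":-2.26,"tz":1.065,"wx":0,"wy":0,"wz":0},{"hand":0,"tx":0,"ty":-2.26,"tz":1.065,"wx":0,"wy":0,"wz":0},{"hand":0,"tx":0,"ty":-2.26,"tz":1.065,"wx":0,"wy":0,"wz":0},{"hand":0,"tx":0,"ty":-2.26,"tz":1.065,"wx":0,"wy":0,"wz":0},{"hand":0,"tx":0,"ty":-2.26,"tz":1.065,"wx":0,"wy":0,"wz":0},{"hand":0,"tx":0,"ty":-2.26,"tz":1.065,"wx":0,"wy":0,"wz":0}])

```text
clock: 22.05
eef_pos: [497.7, 152.6, 17.6]
tcp_rot: [-2.702, 0.012, 0.064]
contact_force: [0.7, -2.9, 0.6]
opening: 0.004
grasp_force: 1.7
```

Emit:
arm_command(deltas=[{"hand":0,"tx":0,"ty":-2.26,"tz":1.065,"wx":0,"wy":0,"wz":0},{"hand":0,"tx":0,"ty":-2.26,"tz":1.065,"wx":0,"wy":0,"wz":0},{"hand":0,"tx":0,"ty":-2.26,"tz":1.065,"wx":0,"wy":0,"wz":0},{"hand":0,"tx":0,"ty":-2.26,"tz":1.065,"wx":0,"wy":0,"wz":0},{"hand":0,"tx":0,"ty":-2.26,"tz":1.065,"wx":0,"wy":0,"wz":0},{"hand":0,"tx":0,"ty":-2.26,"tz":1.065,"wx":0,"wy":0,"wz":0},{"hand":0,"tx":0,"ty":-2.26,"tz":1.065,"wx":0,"wy":0,"wz":0},{"hand":0,"tx":0,"ty":0,"tz":0,"wx":0,"wy":0,"wz":0}])

```text
clock: 23.05
eef_pos: [496.5, 170.2, 17.6]
tcp_rot: [-2.701, 0.012, 0.064]
contact_force: [0.3, -0.8, 0.4]
opening: 0.002
grasp_force: 0.7
```

```bash
python3 look.py pics/t4.png; python3 st.py
```

```text
t 23.1 lane [  1.5 -93.4] z 17.6 rot [-2.701  0.012  0.064] F [-0.75 -0.73] 0.23 open -0.003
```

View pics/t4.png

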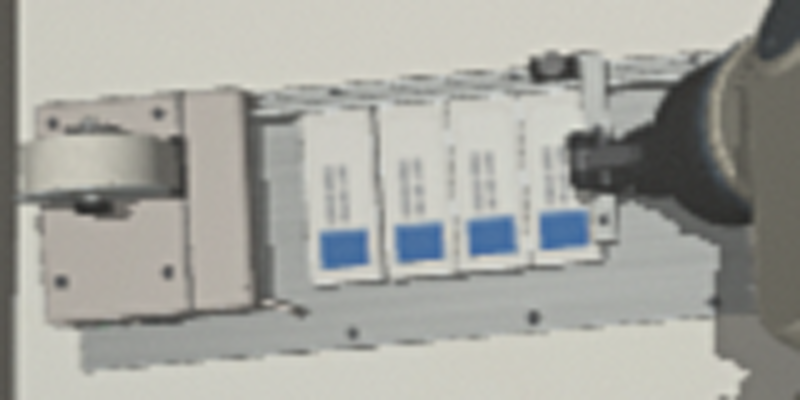

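The row is closed up straight, all boxes touching (near ends along rows 283 to 260), with the pusher behind box 4. I keep driving.

Emit:
arm_command(deltas=[{"hand":0,"tx":0,"ty":-2.26,"tz":1.065,"wx":0,"wy":0,"wz":0},{"hand":0,"tx":0,"ty":-2.26,"tz":1.065,"wx":0,"wy":0,"wz":0},{"hand":0,"tx":0,"ty":-2.26,"tz":1.065,"wx":0,"wy":0,"wz":0},{"hand":0,"tx":0,"ty":-2.26,"tz":1.065,"wx":0,"wy":0,"wz":0},{"hand":0,"tx":0,"ty":-2.26,"tz":1.065,"wx":0,"wy":0,"wz":0},{"hand":0,"tx":0,"ty":-2.26,"tz":1.065,"wx":0,"wy":0,"wz":0},{"hand":0,"tx":0,"ty":-2.26,"tz":1.065,"wx":0,"wy":0,"wz":0}])

```text
clock: 23.98
eef_pos: [495.4, 187.5, 17.5]
tcp_rot: [-2.702, 0.012, 0.064]
contact_force: [-0.5, -4.4, 1.8]
opening: 0.001
grasp_force: 2.2
```

```bash
python3 st.py
```

```text
t 23.98 lane [  1.6 -76.1] z 17.5 rot [-2.702  0.012  0.064] F [-0.78 -4.4 ] 1.78 open 0.001
```

Emit:
arm_command(deltas=[{"hand":0,"tx":0,"ty":-1.36,"tz":0.64,"wx":0,"wy":0,"wz":0},{"hand":0,"tx":0,"ty":-1.36,"tz":0.64,"wx":0,"wy":0,"wz":0},{"hand":0,"tx":0,"ty":-1.36,"tz":0.64,"wx":0,"wy":0,"wz":0},{"hand":0,"tx":0,"ty":-1.36,"tz":0.64,"wx":0,"wy":0,"wz":0},{"hand":0,"tx":0,"ty":-1.36,"tz":0.64,"wx":0,"wy":0,"wz":0}])

```text
clock: 24.6
eef_pos: [494.9, 194.9, 17.5]
tcp_rot: [-2.702, 0.012, 0.064]
contact_force: [-0.4, -4.2, 2.9]
opening: -0.001
grasp_force: 2.2
```

```bash
python3 st.py
```

```text
t 24.6 lane [  1.6 -68.6] z 17.5 rot [-2.702  0.012  0.064] F [-0.62 -4.12] 2.94 open -0.001
```

Emit:
arm_command(deltas=[{"hand":0,"tx":0,"ty":-2.26,"tz":1.065,"wx":0,"wy":0,"wz":0},{"hand":0,"tx":0,"ty":-2.26,"tz":1.065,"wx":0,"wy":0,"wz":0},{"hand":0,"tx":0,"ty":-2.26,"tz":1.065,"wx":0,"wy":0,"wz":0},{"hand":0,"tx":0,"ty":-2.26,"tz":1.065,"wx":0,"wy":0,"wz":0},{"hand":0,"tx":0,"ty":-2.26,"tz":1.065,"wx":0,"wy":0,"wz":0},{"hand":0,"tx":0,"ty":-2.26,"tz":1.065,"wx":0,"wy":0,"wz":0}])

```text
clock: 25.35
eef_pos: [494.0, 209.9, 17.5]
tcp_rot: [-2.702, 0.012, 0.064]
contact_force: [-0.0, -3.2, 2.0]
opening: 0.002
grasp_force: 2.2
```

Emit:
arm_command(deltas=[{"hand":0,"tx":0,"ty":-1.81,"tz":0.85,"wx":0,"wy":0,"wz":0},{"hand":0,"tx":0,"ty":-1.81,"tz":0.85,"wx":0,"wy":0,"wz":0},{"hand":0,"tx":0,"ty":-1.81,"tz":0.85,"wx":0,"wy":0,"wz":0},{"hand":0,"tx":0,"ty":-1.81,"tz":0.85,"wx":0,"wy":0,"wz":0},{"hand":0,"tx":0,"ty":-1.81,"tz":0.85,"wx":0,"wy":0,"wz":0},{"hand":0,"tx":0,"ty":-1.81,"tz":0.85,"wx":0,"wy":0,"wz":0}])

```text
clock: 26.1
eef_pos: [493.2, 221.9, 17.5]
tcp_rot: [-2.702, 0.012, 0.064]
contact_force: [0.1, -5.0, 1.3]
opening: 0.001
grasp_force: 2.2
```

```bash
python3 st.py
```

```text
t 26.1 lane [  1.6 -41.6] z 17.5 rot [-2.702  0.012  0.064] F [-0.17 -4.99] 1.35 open 0.001
```

Emit:
arm_command(deltas=[{"hand":0,"tx":0,"ty":-0.905,"tz":0.426,"wx":0,"wy":0,"wz":0},{"hand":0,"tx":0,"ty":-0.905,"tz":0.426,"wx":0,"wy":0,"wz":0},{"hand":0,"tx":0,"ty":-0.905,"tz":0.426,"wx":0,"wy":0,"wz":0},{"hand":0,"tx":0,"ty":-0.905,"tz":0.426,"wx":0,"wy":0,"wz":0}])

```text
clock: 26.6
eef_pos: [493.0, 225.8, 17.5]
tcp_rot: [-2.702, 0.012, 0.064]
contact_force: [-0.0, -4.4, 1.8]
opening: 0.001
grasp_force: 2.1
```

Emit:
arm_command(deltas=[{"hand":0,"tx":0,"ty":-0.905,"tz":0.426,"wx":0,"wy":0,"wz":0},{"hand":0,"tx":0,"ty":-0.905,"tz":0.426,"wx":0,"wy":0,"wz":0},{"hand":0,"tx":0,"ty":-0.905,"tz":0.426,"wx":0,"wy":0,"wz":0},{"hand":0,"tx":0,"ty":-0.905,"tz":0.426,"wx":0,"wy":0,"wz":0}])

```text
clock: 27.1
eef_pos: [492.7, 229.8, 17.5]
tcp_rot: [-2.702, 0.012, 0.064]
contact_force: [-0.1, -4.9, 1.5]
opening: 0.006
grasp_force: 2.1
```

Emit:
arm_command(deltas=[{"hand":0,"tx":0,"ty":-0.905,"tz":0.426,"wx":0,"wy":0,"wz":0},{"hand":0,"tx":0,"ty":-0.905,"tz":0.426,"wx":0,"wy":0,"wz":0},{"hand":0,"tx":0,"ty":-0.905,"tz":0.426,"wx":0,"wy":0,"wz":0},{"hand":0,"tx":0,"ty":-0.905,"tz":0.426,"wx":0,"wy":0,"wz":0}])

```text
clock: 27.6
eef_pos: [492.5, 233.8, 17.5]
tcp_rot: [-2.702, 0.012, 0.064]
contact_force: [1.0, -4.6, 0.9]
opening: 0.001
grasp_force: 2.1
```

Emit:
arm_command(deltas=[{"hand":0,"tx":0,"ty":-0.905,"tz":0.426,"wx":0,"wy":0,"wz":0},{"hand":0,"tx":0,"ty":-0.905,"tz":0.426,"wx":0,"wy":0,"wz":0},{"hand":0,"tx":0,"ty":-0.905,"tz":0.426,"wx":0,"wy":0,"wz":0},{"hand":0,"tx":0,"ty":-0.905,"tz":0.426,"wx":0,"wy":0,"wz":0}])

```text
clock: 28.1
eef_pos: [492.3, 237.8, 17.6]
tcp_rot: [-2.702, 0.012, 0.064]
contact_force: [0.8, -3.7, 0.8]
opening: -0.002
grasp_force: 2.1
```

Emit:
arm_command(deltas=[{"hand":0,"tx":0,"ty":-0.905,"tz":0.426,"wx":0,"wy":0,"wz":0},{"hand":0,"tx":0,"ty":-0.905,"tz":0.426,"wx":0,"wy":0,"wz":0},{"hand":0,"tx":0,"ty":-0.905,"tz":0.426,"wx":0,"wy":0,"wz":0},{"hand":0,"tx":0,"ty":-0.905,"tz":0.426,"wx":0,"wy":0,"wz":0}])

```text
clock: 28.6
eef_pos: [492.0, 241.8, 17.5]
tcp_rot: [-2.702, 0.012, 0.064]
contact_force: [0.1, -3.5, 1.2]
opening: 0.0
grasp_force: 2.1
```

Emit:
arm_command(deltas=[{"hand":0,"tx":0,"ty":-0.905,"tz":0.426,"wx":0,"wy":0,"wz":0},{"hand":0,"tx":0,"ty":-0.905,"tz":0.426,"wx":0,"wy":0,"wz":0},{"hand":0,"tx":0,"ty":-0.905,"tz":0.426,"wx":0,"wy":0,"wz":0},{"hand":0,"tx":0,"ty":-0.905,"tz":0.426,"wx":0,"wy":0,"wz":0}])

```text
clock: 29.1
eef_pos: [491.8, 245.8, 17.5]
tcp_rot: [-2.702, 0.012, 0.064]
contact_force: [1.0, -4.0, 1.1]
opening: 0.001
grasp_force: 2.1
```

Emit:
arm_command(deltas=[{"hand":0,"tx":0,"ty":-0.905,"tz":0.426,"wx":0,"wy":0,"wz":0},{"hand":0,"tx":0,"ty":-0.905,"tz":0.426,"wx":0,"wy":0,"wz":0},{"hand":0,"tx":0,"ty":-0.905,"tz":0.426,"wx":0,"wy":0,"wz":0},{"hand":0,"tx":0,"ty":-0.905,"tz":0.426,"wx":0,"wy":0,"wz":0}])

```text
clock: 29.6
eef_pos: [491.5, 249.8, 17.5]
tcp_rot: [-2.702, 0.012, 0.064]
contact_force: [0.6, -4.2, 0.9]
opening: 0.003
grasp_force: 2.1
```

Emit:
arm_command(deltas=[{"hand":0,"tx":0,"ty":-0.905,"tz":0.426,"wx":0,"wy":0,"wz":0},{"hand":0,"tx":0,"ty":-0.905,"tz":0.426,"wx":0,"wy":0,"wz":0},{"hand":0,"tx":0,"ty":-0.905,"tz":0.426,"wx":0,"wy":0,"wz":0},{"hand":0,"tx":0,"ty":-0.905,"tz":0.426,"wx":0,"wy":0,"wz":0}])

```text
clock: 30.1
eef_pos: [491.2, 253.8, 17.5]
tcp_rot: [-2.702, 0.012, 0.064]
contact_force: [0.4, -5.0, 0.6]
opening: 0.002
grasp_force: 2.1
```

Emit:
arm_command(deltas=[{"hand":0,"tx":0,"ty":-0.905,"tz":0.426,"wx":0,"wy":0,"wz":0},{"hand":0,"tx":0,"ty":-0.905,"tz":0.426,"wx":0,"wy":0,"wz":0},{"hand":0,"tx":0,"ty":-0.905,"tz":0.426,"wx":0,"wy":0,"wz":0},{"hand":0,"tx":0,"ty":-0.905,"tz":0.426,"wx":0,"wy":0,"wz":0}])

```text
clock: 30.6
eef_pos: [491.0, 257.8, 17.5]
tcp_rot: [-2.702, 0.012, 0.064]
contact_force: [0.9, -2.8, 1.0]
opening: -0.0
grasp_force: 2.1
```

Emit:
arm_command(deltas=[{"hand":0,"tx":0,"ty":-0.905,"tz":0.426,"wx":0,"wy":0,"wz":0},{"hand":0,"tx":0,"ty":-0.905,"tz":0.426,"wx":0,"wy":0,"wz":0},{"hand":0,"tx":0,"ty":-0.905,"tz":0.426,"wx":0,"wy":0,"wz":0},{"hand":0,"tx":0,"ty":-0.905,"tz":0.426,"wx":0,"wy":0,"wz":0}])

```text
clock: 31.1
eef_pos: [490.7, 261.8, 17.5]
tcp_rot: [-2.702, 0.012, 0.064]
contact_force: [1.9, -3.9, 0.8]
opening: -0.003
grasp_force: 2.1
```

Emit:
arm_command(deltas=[{"hand":0,"tx":0,"ty":-0.905,"tz":0.426,"wx":0,"wy":0,"wz":0},{"hand":0,"tx":0,"ty":-0.905,"tz":0.426,"wx":0,"wy":0,"wz":0},{"hand":0,"tx":0,"ty":-0.905,"tz":0.426,"wx":0,"wy":0,"wz":0},{"hand":0,"tx":0,"ty":-0.905,"tz":0.426,"wx":0,"wy":0,"wz":0}])

```text
clock: 31.6
eef_pos: [490.5, 265.4, 17.5]
tcp_rot: [-2.702, 0.012, 0.064]
contact_force: [-0.2, -8.4, 4.9]
opening: -0.0
grasp_force: 4.7
```

Emit:
arm_command(deltas=[{"hand":0,"tx":0,"ty":-0.905,"tz":0.426,"wx":0,"wy":0,"wz":0},{"hand":0,"tx":0,"ty":0,"tz":0,"wx":0,"wy":0,"wz":0}])

```text
clock: 31.85
eef_pos: [490.5, 266.1, 17.5]
tcp_rot: [-2.703, 0.011, 0.064]
contact_force: [0.5, -9.9, 4.0]
opening: -0.003
grasp_force: 5.0
```

Emit:
arm_command(deltas=[{"hand":0,"tx":0,"ty":-0.905,"tz":0.426,"wx":0,"wy":0,"wz":0},{"hand":0,"tx":0,"ty":-0.3,"tz":0.13,"wx":0,"wy":0,"wz":0},{"hand":0,"tx":0,"ty":0,"tz":0,"wx":0,"wy":0,"wz":0}])

```text
clock: 32.22
eef_pos: [490.4, 266.9, 17.4]
tcp_rot: [-2.703, 0.011, 0.064]
contact_force: [1.2, -15.8, 5.5]
opening: 0.002
grasp_force: 7.5
```

Emit:
arm_command(deltas=[{"hand":0,"tx":0,"ty":0,"tz":0,"wx":0,"wy":0,"wz":0},{"hand":0,"tx":0,"ty":0.905,"tz":-0.426,"wx":0,"wy":0,"wz":0},{"hand":0,"tx":0,"ty":1.8,"tz":-0.85,"wx":0,"wy":0,"wz":0},{"hand":0,"tx":0,"ty":4.5,"tz":-2.1,"wx":0,"wy":0,"wz":0},{"hand":0,"tx":0,"ty":13.6,"tz":-6.4,"wx":0,"wy":0,"wz":0},{"hand":0,"tx":0,"ty":18,"tz":-8.5,"wx":0,"wy":0,"wz":0},{"hand":0,"tx":0,"ty":18,"tz":-28,"wx":0,"wy":0,"wz":0},{"hand":0,"tx":0,"ty":10,"tz":-45,"wx":0,"wy":0,"wz":0}])

```text
clock: 33.22
eef_pos: [495.9, 167.4, 71.1]
tcp_rot: [-2.702, 0.015, 0.064]
contact_force: [0.1, -0.2, -0.2]
opening: 0.002
grasp_force: 0.0
```

Emit:
arm_command(deltas=[{"hand":0,"tx":-20,"ty":30,"tz":-40,"wx":0,"wy":0,"wz":0},{"hand":0,"tx":-40,"ty":30,"tz":-30,"wx":0,"wy":0,"wz":0},{"hand":0,"tx":-40,"ty":30,"tz":0,"wx":0,"wy":0,"wz":0},{"hand":0,"tx":0,"ty":0,"tz":0,"wx":0,"wy":0,"wz":0}])

```text
clock: 33.72
eef_pos: [401.7, 50.1, 97.5]
tcp_rot: [-2.701, 0.015, 0.061]
contact_force: [0.0, 0.7, -0.3]
opening: -0.003
grasp_force: 0.0
```

```bash
python3 look.py pics/t5.png; python3 st.py
```

```text
t 33.77 lane [ -98.4 -207. ] z 97.9 rot [-2.701  0.013  0.061] F [ 0.17 -0.26] -0.18 open -0.003
```

View pics/t5.png

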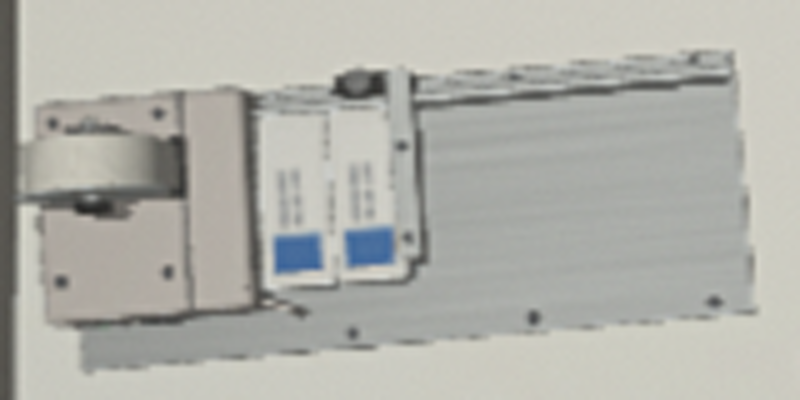

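Boxes 1 and 2 are under the hood; boxes 3 and 4 are tight and square at (300,200) and (370,195), with the pusher standing against box 4 at column 395. The robot is clear.

```bash
python3 -c "
from rig import r
print(r.sign_off())"
```

```text
the job is handed in; nothing more can be done
None
```

The job is handed in: I squared the four boxes against the fence and drove them as one straight block under the hood to the stop. The final push read about 16 N at the wrist, of which I estimate 11 N reached the stop. The pusher stands against box 4, and the robot is clear of everything.

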